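Poise the screwdriver over the terminal screw

ROBOT

A 7-joint arm with a two-finger parallel gripper is mounted at the origin on a cart in front of the work surface, level with it; the furniture and walls round the work are solid. World frame = base frame: x ahead of the robot, y to its left, z up, the work surface at z = 0. Lengths are in m, angles in rad, forces in N, time in s.
With the tool pointing down it reaches from about 0.35 to 0.9 m from the base axis. Payload 8.1 kg.
Tool frame: the origin (TCP) lies at the very end of the fingers, on their centre line; the grasp point (between the pads) lies 19 mm behind it (grasp_offset is the distance from the TCP to the grasp point, in m); z points along the fingers, y is the line along which they close (so a half turn about z gives the same grasp; the last joint's range is limited). The gripper opens to 92 mm and grips with 3 to 60 N. Pads are 19 mm wide; open, the fingers measure 130 mm over their backs; the gripper's body (75 mm by 190 mm) begins 47 mm behind the grasp point.
Start: joints at [-1.296, 0.434, 0.025, 1.573, -0.012, 1.134, -0.075], TCP at [0.231, 0.581, 0.227] pointing down, gripper open.
Joint ranges: [-2.62, 2.62], [-0.44, 2.09], [-1.27, 1.32], [0.08, 2.57], [-1.32, 4.46], [0.12, 2], [-2.74, 2.74]. Speed limits (rad/s): [2.22, 2.22, 3.01, 3.01, 3.14, 3.14, 3.14].

INTERFACE

Orientations are given as a rotation vector (axis times angle).
In Python, from cell import observe, get_image, camera_params, sign_off, silhouettes, grasp_offset gives the robot as it stands. The module is installed in compiled form; this text tells all that it offers.
- The arm moves only by the tool jog_arm, never from a script. Its argument "motion" is a list that holds one entry, the list of rows, each a list of 7 numbers: the shift along the tool's x, y, z in m, then the turn, a rotation vector about the tool's x, y, z in rad, then the closure, from -1 (fully open) to 1 (shut), so that 0 is half open. In form: [[[dx, dy, dz, wx, wy, wz, hand], ...]]. A call has 1 to 10 rows; each row is the pose to reach, as a shift and turn from the pose commanded when the call began, along the tool's axes at that moment; what a row does not reach only later rows make up. A row lasts 1/12 s, in which the tool goes at most 41.7 mm and 7.16 degrees, less where a joint would pass 70% of its speed; a pose out of reach is approached as far as the arm can. A call with a gripper value outside its range is refused whole. The fingers move at their own pace and stop on an object; "force" is the grip in N (left out, the last holds). Time passes only in rows, so rows that repeat a pose let the fingers close. It gives the time, the measured TCP pose, the force, the opening and the grip force at its end, in the units of the state.
- observe(): the state, without advancing time (a new reading comes with each control period).
- get_image(name): name is "side" or "top"; returns the picture (384x512x3 uint8, red, green, blue); there is no depth.
- camera_params(name): a dict with "vertical_fov" (degrees; the focal length in pixels is half the picture's height over the tangent of half this angle, whatever the lens; pixels are square), "cx", "cy" (the principal point, pixels), "T" (4x4, takes a point from camera to world coordinates). Camera axes: x right, y down, z forward; pixel columns grow to the right and rows downward; lengths in m; the calibration is good to about 2 mm. A picture is of the moment at which its call begins. camera_params takes no time and is no camera call.
- sign_off(): hands the job in; it is judged then, once.
Trained networks look in the newest picture that a camera, given by its name, has taken for a name from the list of things; names that differ only in an ending like _2 or _b are one class to them, and where a whole thing is asked for, a point or a joint stands for the part that bears it (a point fixed in the world has none). Each returns a list of dicts, best first, with "p" (0 to 1); they miss things now and then, are a little off and sometimes report something else, mostly with a low value. They report only what shows in the picture. A call takes as long as a camera call.
- silhouettes(query, camera): "mask" (384x512 bool, what is visible of it) and "pixel" ([column, row] in pixels, amid what is visible of it).
The state is a dict: "clock": time; "joints": joint angles; "dq": joint speeds; "joint_efforts": joint torques, N m; "position": TCP position; "ee_rot": TCP orientation; "force": force on the tool from outside, world axes, zero at the start; "ft_torque": the same for the moment, N m; "width": opening from 0.0 (shut) to 1.0 (fully open); "gripper_force": force on a finger pad.
Only numpy, scipy, OpenCV 4.12 (cv2) and the standard library are available. Lean on these libraries where they do the work, as an engineer would, in place of code of your own. Each camera call takes 0.05 s, during which the arm holds its last target. There are 200 camera calls.

TASK

Draw the screwdriver out of its sloping stand, turn it upright with its tip straight down, and hold it still about three centimetres above the middle one of the three screws of the terminal strip, ready to start on that screw. Finish while holding it there: do not let go of it or put it down, do not touch the terminal strip, and leave the jar, the flux pen and the braid reel where they are.

Things in the scene. Friction and masses are not known exactly. Their poses are not given: they have to be found in the camera images.
- screwdriver: The only screwdriver, dark handle, about 70 g, 180 mm long. Shaft 5.3 mm thick, 93 mm from tip to handle; handle 86 mm long, about 25 mm thick (21 to 26), narrower in the 10 mm next to the shaft and over the last 10 mm at the butt. It starts with its shaft in the stand's middle hole, the whole handle standing out. Origin: about 90 mm from the tip, beside the axis; use the two points.
- driver_tip (a point): Tip of the screwdriver's shaft, on its axis.
- driver_butt (a point): Butt (far end of the handle) of the screwdriver, on its axis, 180 mm from driver_tip.
- stand: Fixed steel stand, base 125 x 146 x 8 mm; two sloping plates (44 x 126 x 6 mm, 60 mm apart) between two cheeks, each with three 9 mm holes 40 mm apart along the stand's y. The hole axes lean 35 degrees from the vertical, upwards to the stand's -x (roughly towards the robot). Height 104 mm. Origin: on the bench, 4 mm to the -x side of the base's centre; z up.
- stand_mouth (a point): Centre of the middle hole on the upper plate's top face, 90 mm above the bench, at x = -30 mm, y = 0 of the stand. The handle starts within 3 mm of here; drawing it 100 mm up along the hole's axis frees the tip. The shaft has 2 mm of play all round, so the tool may lean up to 4 degrees off that axis.
- terminal_strip: Fixed black three-pole screw terminal strip, 28 x 124 mm, with a lower mounting ear at each end (172 mm over the ears), lying along its own y. Four barriers, 24 mm high, part the three poles. Origin: centre of its underside, on the bench; z up.
- middle_screw (a point): Top of the head of the middle screw of the terminal strip (brass, 11 mm in diameter), 18 mm above the bench. The neighbouring screws are 36 mm to either side along the strip.
- jar: Bystander: white jar with a black lid, 42 mm in diameter, 66 mm high. Origin: centre of its underside.
- flux_pen: Bystander: slim pen standing upright on its cap, 16 mm in diameter, 118 mm high. Origin: centre of its underside.
- braid_reel: Bystander: small flat white reel, 43 mm in diameter, 12 mm high, lying flat. Origin: centre of its underside.

How it is judged:
On the way:
1. the fingers hold the screwdriver drawn wholly clear of the stand (contact force between the fingers and screwdriver above 1 N and height (world z) of driver_tip above 0.026 m and distance between driver_butt and stand_mouth above 0.183 m and contact force between screwdriver and stand below 0.1 N), for 0.1 s.
At the end, for the whole second after the job is handed in: The screwdriver is held by the fingers alone, at rest and upright (its axis within about 12 degrees of the vertical, tip down), its tip within 18 mm sideways of the middle screw's centre and 10 to 60 mm above the screw's head, touching neither stand nor strip (contact force between the fingers and screwdriver above 1 N and horizontal distance between driver_tip and middle_screw below 0.018 m and height (world z) of driver_tip between 0.028 and 0.078 m and horizontal distance between driver_tip and driver_butt below 0.038 m and height (world z) of driver_butt above 0.19 m and contact force between screwdriver and stand below 0.1 N and contact force between screwdriver and terminal_strip below 0.1 N and linear speed of screwdriver below 0.03 m/s and angular speed of screwdriver below 0.3 rad/s); the arm keeps its last pose, push and grip.
It fails at once if the terminal strip is touched by the screwdriver or the robot with more than 1 N (contact force between any of screwdriver, the arm, the fingers and terminal_strip above 1 N).
It fails at once if the jar, the flux pen or the braid reel is pushed more than 30 mm (distance of any of jar, flux_pen, braid_reel from where it was at the start of the episode above 0.03 m).
It fails at once if the flux pen is knocked over (angle between flux_pen's own z axis and vertical above 0.6 rad).
It also fails if it takes over 35 s, if anything falls off the work surface, if the arm or the gripper's body presses on something with over 40 N, if the wrist force passes 120 N, or if a joint passes its speed limit or range.

## Working session

There is one attempt and no reset: what is moved stays moved. The work goes in short steps, Python scripts to look and compute and a tool call to move; the robot and the scene stay as the last step left them, time stands still between calls to the robot, and variables do not carry over. Pictures are saved under pics/ and viewed, at most 13 in all, crops included, and the job is handed in when it is done.

Besides the shell and the picture viewer there is one more tool, called after "Request:" as name(argument=value, ...), one argument or row to a line, values as JSON. jog_arm: Moves the arm, as the interface text tells. Its arguments: {"type":"object","properties":{"motion":{"type":"array"},"force":{"type":"number"}},"required":["motion"]}

```bash
mkdir -p pics
cat > h.py <<'E'
import numpy as np,cv2
from cell import *
from scipy.spatial.transform import Rotation as R
def ray(c,px):
    p=camera_params(c);f=192/np.tan(np.radians(p["vertical_fov"]/2));T=np.array(p["T"])
    d=T[:3,:3]@np.array([(px[0]-p["cx"])/f,(px[1]-p["cy"])/f,1]);return T[:3,3],d/np.linalg.norm(d)
def atz(c,px,z):
    o,d=ray(c,px);return o+d*(z-o[2])/d[2]
def proj(c,P):
    p=camera_params(c);f=192/np.tan(np.radians(p["vertical_fov"]/2));T=np.array(p["T"])
    q=T[:3,:3].T@(np.array(P)-T[:3,3]);return np.array([p["cx"]+f*q[0]/q[2],p["cy"]+f*q[1]/q[2]])
def tri(p1,p2):
    (a,u),(b,v)=ray("side",p1),ray("top",p2)
    s=np.linalg.lstsq(np.stack([u,-v],1),b-a,rcond=None)[0];x,y=a+u*s[0],b+v*s[1]
    return (x+y)/2,np.linalg.norm(x-y)
def save(c,n):
    im=get_image(c);cv2.imwrite(f"pics/{n}.png",im[...,::-1]);return im
E
python3 - <<'E'
from h import *
np.set_printoptions(precision=4,suppress=True)
ims={c:save(c,c+"0") for c in("side","top")}
cv2.imwrite("pics/both.png",cv2.resize(np.vstack([ims["side"],ims["top"]])[...,::-1],(512,768)))
for c in("side","top"):
    p=camera_params(c);print(c,p["vertical_fov"],p["cx"],p["cy"],np.array(p["T"]).tolist())
    for q in("screwdriver","stand","terminal_strip","jar","flux_pen","braid_reel"):
        for r in silhouettes(q,c)[:2]:
            m=r["mask"];ys,xs=np.nonzero(m);print(q,round(r["p"],2),r["pixel"],len(xs),xs.min(),xs.max(),ys.min(),ys.max(),atz(c,r["pixel"],0.02))
print(observe(),grasp_offset)
E
```

```text
side 47.61493487302964 251.17360075801523 196.08508665265657 [[-0.9495302716636205, -0.08731862661930731, 0.30127681729553757, 0.13232581439307056], [-0.3126713545472329, 0.34026469973185247, -0.8868238597162296, 1.2138926845059816], [-0.025077624289579863, -0.9362667309916068, -0.3503936660361891, 0.5704788214920553], [0.0, 0.0, 0.0, 1.0]]
screwdriver 0.45 [251.4, 195.3] 157 241 260 185 206 [ 0.6074 -0.1873  0.02  ]
stand 0.64 [231.8, 226.8] 1218 209 254 194 243 [0.5795 0.0889 0.02  ]
stand 0.4 [252.9, 192.8] 149 243 260 185 204 [ 0.6103 -0.2137  0.02  ]
jar 0.54 [249.8, 174.9] 126 248 258 169 181 [ 0.6897 -0.4162  0.02  ]
jar 0.21 [210.0, 261.2] 163 208 214 239 278 [0.5587 0.3045 0.02  ]
flux_pen 0.67 [211.2, 263.9] 250 207 214 237 279 [0.5501 0.3168 0.02  ]
braid_reel 0.47 [241.6, 303.8] 241 234 252 296 311 [0.4168 0.4607 0.02  ]
top 48.54536690019181 254.48865196683653 189.13502413431974 [[-0.024061999102133202, -0.9896973761553942, 0.14113866879894138, 0.3522946771415364], [-0.9997070395203114, 0.024190665700113172, -0.0008042552579358616, 0.05830024355853694], [-0.0026182690357
[... 497 characters left out ...]
161 170 192 199 [0.5365 0.3538 0.02  ]
flux_pen 0.25 [246.4, 194.2] 90 246 253 188 202 [0.5388 0.0848 0.02  ]
braid_reel 0.19 [249.8, 193.0] 84 246 252 187 202 [0.5426 0.0733 0.02  ]
{'clock': 0.7, 'joints': array([-1.2956,  0.4345,  0.025 ,  1.5732, -0.0116,  1.134 , -0.0751]), 'dq': array([-0.0005,  0.0004,  0.0021,  0.0017,  0.0024,  0.0024, -0.0003]), 'joint_efforts': array([ -0.0005, -66.7495,   0.9838, -31.4779,  -0.0607,   0.0324,
         0.    ]), 'position': array([0.2306, 0.5809, 0.2268]), 'ee_rot': array([0.5901, 3.0857, 0.0001]), 'force': array([ 0.1858, -0.1602,  0.1802]), 'ft_torque': array([-0.0056, -0.0474,  0.0129]), 'gripper_force': 0.0, 'width': 1.0038152008710512} 0.0188
```

View pics/side0.png

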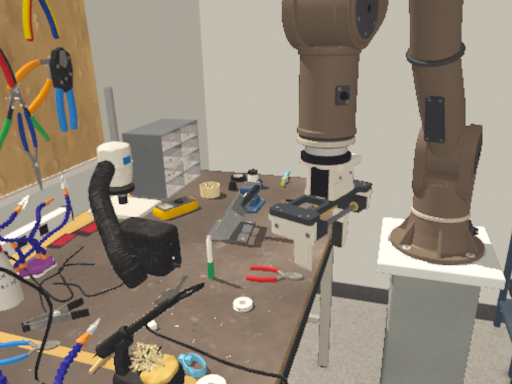

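View pics/top0.png

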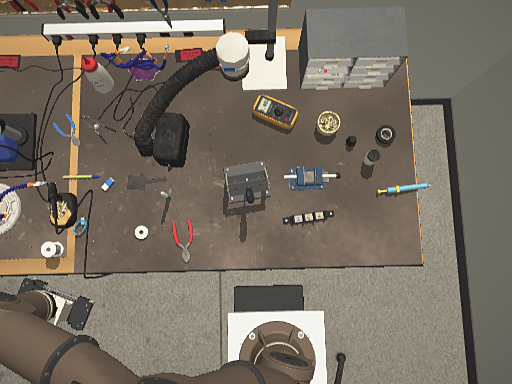

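Side view: stand near (235,225), with the screwdriver handle at about (248,195); the strip is hidden behind the gripper. Top view: stand (247,182), handle (249,195), strip (308,217), pen (167,197), reel (141,232), and jar near (372,157). I'll zoom in on both.

Run:
```python
import cv2
a=cv2.imread("pics/top0.png")[152:232,215:345];b=cv2.imread("pics/side0.png")[170:260,195:295]
cv2.imwrite("pics/t1.png",cv2.resize(a,None,fx=6,fy=6,interpolation=cv2.INTER_CUBIC))
cv2.imwrite("pics/s1.png",cv2.resize(b,None,fx=6,fy=6,interpolation=cv2.INTER_CUBIC))
```

```text
(no output)
```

View pics/t1.png

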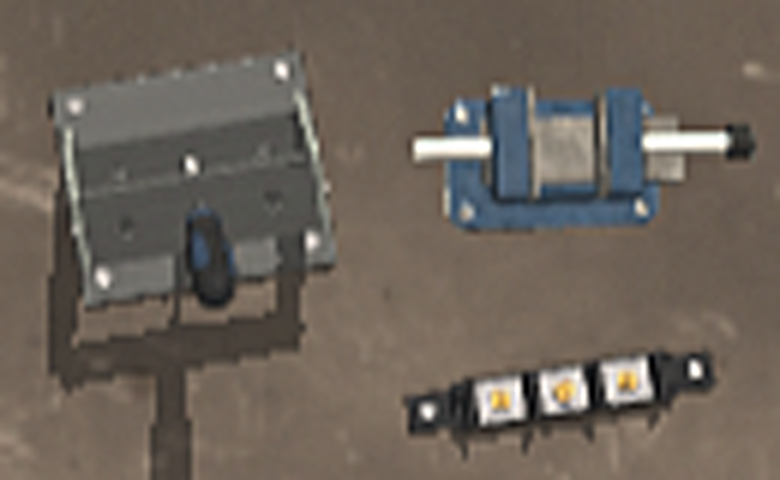

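View pics/s1.png

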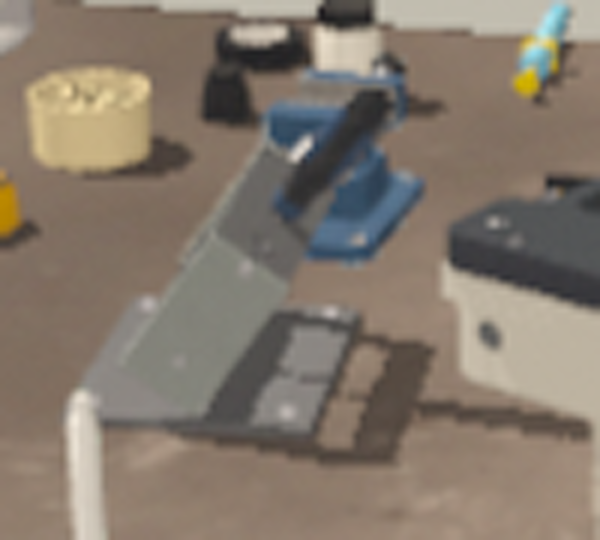

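Top crop: stand base corners about (52,97), (300,55), (335,262), (88,303). Outer holes are at (126,228) and (275,198), the butt near (217,298), and the middle screw at (565,392). Side crop: butt near (378,97), handle foot near (290,200).

```bash
cat >> h.py <<'E'
np.set_printoptions(precision=4,suppress=True)
T=lambda x,y:((x+.5)/6-.5+215,(y+.5)/6-.5+152)
S=lambda x,y:((x+.5)/6-.5+195,(y+.5)/6-.5+170)
E
python3 - <<'E'
from h import *
c=[atz("top",T(*p),.008) for p in((52,97),(300,55),(335,262),(88,303))]
for p in c:print("corner",p)
ctr=np.mean(c,0);print("base centre",ctr,"sides",[np.linalg.norm(c[i]-c[i-1]) for i in range(4)])
y=(c[0]-c[1])+(c[3]-c[2]);yaw=np.arctan2(-y[0],y[1]);print("yaw",yaw)
x=(c[0]-c[3])+(c[1]-c[2]);print("yaw x",np.arctan2(x[1],x[0]))
h=[atz("top",T(*p),.085) for p in((126,228),(275,198))];print("holes",h,np.linalg.norm(h[0]-h[1]))
d=h[0]-h[1];print("yaw h",np.arctan2(-d[0],d[1]))
X=np.array([np.cos(yaw),np.sin(yaw),0]);O=ctr-4e-3*X;O[2]=0
m=O-.03*X+[0,0,.09];print("mouth",m,"holes mid@.09",(atz("top",T(126,228),.09)+atz("top",T(275,198),.09))/2)
a=-X*np.sin(np.radians(35))+[0,0,np.cos(np.radians(35))]
b=m+a*.088;print("butt pred",b,"top",proj("top",b),T(217,298),"side",proj("side",b),S(378,97))
print("mouth side",proj("side",m),S(290,205))
print("tri",tri(S(378,97),T(215,293)))
print("screw",atz("top",T(565,392),.018),[atz("top",T(*p),.018) for p in((501,400),(628,381))])
print(R.from_rotvec(observe()["ee_rot"]).as_matrix())
E
```

```text
corner [0.6339 0.1626 0.008 ]
corner [0.6549 0.02   0.008 ]
corner [0.5348 0.0035 0.008 ]
corner [0.5148 0.1438 0.008 ]
base centre [0.5846 0.0825 0.008 ] sides [np.float64(0.1205128943919062), np.float64(0.14407176145383271), np.float64(0.12122971925235172), np.float64(0.14175971179325786)]
yaw 0.14382321215653454
yaw x 0.14650260878301957
holes [array([0.5462, 0.1182, 0.085 ]), array([0.5605, 0.0377, 0.085 ])] 0.08176247084982735
yaw h 0.17641712201887777
mouth [0.5509 0.0776 0.09  ] holes mid@.09 [0.5526 0.0779 0.09  ]
butt pred [0.501  0.0704 0.1621] top [250.4339 200.3909] (250.75, 201.25) side [257.2609 182.7295] (257.5833333333333, 185.75)
mouth side [241.0991 204.997 ] (242.91666666666666, 203.75)
tri (array([0.5011, 0.0703, 0.1528]), np.float64(0.001747965933635658))
screw [ 0.4572 -0.1224  0.018 ] [array([ 0.4536, -0.0865,  0.018 ]), array([ 0.4625, -0.1579,  0.018 ])]
[[-0.9294  0.369   0.    ]
 [ 0.369   0.9294  0.0001]
 [-0.      0.0001 -1.    ]]
```

```bash
cat >> h.py <<'E'
yaw=.148;X=np.array([np.cos(yaw),np.sin(yaw),0]);Y=np.array([-np.sin(yaw),np.cos(yaw),0]);Z=np.array([0,0,1.])
mouth=np.array([.5513,.0777,.09]);screw=np.array([.4572,-.1224,.018])
def ax(deg):return -X*np.sin(np.radians(deg))+Z*np.cos(np.radians(deg))
def Rt(deg):
    z=-ax(deg);return np.stack([np.cross(Y,z),Y,z],1)
def rel(p,Rm,base=None):
    o=observe();p0,R0=base or (o["position"],R.from_rotvec(o["ee_rot"]).as_matrix())
    return R0.T@(np.array(p)-p0),R.from_matrix(R0.T@Rm).as_rotvec()
E
python3 - <<'E'
from h import *
p=mouth+.2*ax(37);print(p,rel(p,Rt(37)))
E
```

```text
[0.4323 0.06   0.2497] (array([-0.3797, -0.4098, -0.023 ]), array([-0.1697, -0.6306, -0.5073]))
```

Request:
jog_arm(
  motion=[
    [[-0.2,-0.21,-0.04,-0.09,-0.32,-0.25,-0.3],[-0.2,-0.21,-0.04,-0.09,-0.32,-0.25,-0.3],[-0.2,-0.21,-0.04,-0.09,-0.32,-0.25,-0.3],[-0.2,-0.21,-0.04,-0.09,-0.32,-0.25,-0.3],[-0.2,-0.21,-0.04,-0.09,-0.32,-0.25,-0.3],[-0.2,-0.21,-0.04,-0.09,-0.32,-0.25,-0.3],[-0.2,-0.21,-0.04,-0.09,-0.32,-0.25,-0.3],[-0.2,-0.21,-0.04,-0.09,-0.32,-0.25,-0.3],[-0.2,-0.21,-0.04,-0.09,-0.32,-0.25,-0.3]],
  ],
  force=25,
)

```text
clock: 1.45
position: [0.3399, 0.3098, 0.2675]
ee_rot: [0.182, 2.805, 0.042]
force: [0.3, 0.5, 0.2]
width: 0.651
gripper_force: 0.0
```

Run:
```python
from h import *
p=mouth+.2*ax(37);print(p,rel(p,Rt(37)));o=observe();print(o["clock"],o["joints"],o["position"],o["width"])
```

```text
[0.4323 0.06   0.2497] (array([-0.1135, -0.2374,  0.045 ]), array([-0.0827, -0.3087, -0.2625]))
1.45 [-1.2383 -0.0061  0.1462  2.0957  0.3681  0.921   0.1437] [0.3399 0.3098 0.2675] 0.6507297153721651
```

Request:
jog_arm(
  motion=[
    [[-0.113,-0.237,0.045,-0.083,-0.309,-0.263,-0.3],[-0.113,-0.237,0.045,-0.083,-0.309,-0.263,-0.3],[-0.113,-0.237,0.045,-0.083,-0.309,-0.263,-0.3],[-0.113,-0.237,0.045,-0.083,-0.309,-0.263,-0.3],[-0.113,-0.237,0.045,-0.083,-0.309,-0.263,-0.3],[-0.113,-0.237,0.045,-0.083,-0.309,-0.263,-0.3],[-0.113,-0.237,0.045,-0.083,-0.309,-0.263,-0.3],[-0.113,-0.237,0.045,-0.083,-0.309,-0.263,-0.3],[-0.113,-0.237,0.045,-0.083,-0.309,-0.263,-0.3],[-0.113,-0.237,0.045,-0.083,-0.309,-0.263,-0.3]],
  ],
)

```text
clock: 2.28
position: [0.4321, 0.0644, 0.2497]
ee_rot: [-0.193, 2.489, 0.063]
force: [-0.8, 0.0, -0.5]
width: 0.652
gripper_force: 0.0
```

Run:
```python
from h import *
p=mouth+.2*ax(37);print(p,rel(p,Rt(37)));o=observe();print(o["clock"],o["joints"],o["position"],o["width"])
a=save("top","t2");b=save("side","s2")
u=cv2.resize(a[120:240,200:360,::-1],None,fx=3,fy=3,interpolation=3);v=cv2.resize(b[120:270,190:340,::-1],None,fx=2.4,fy=2.4,interpolation=3)
cv2.imwrite("pics/c2.png",cv2.resize(np.hstack([u,v]),(800,343)))
```

```text
[0.4323 0.06   0.2497] (array([ 0.0004, -0.0045, -0.0003]), array([0.0026, 0.0005, 0.0059]))
2.2833 [-1.0549 -0.3461  0.4842  2.5097  0.9311  0.4949  0.4386] [0.4321 0.0644 0.2497] 0.6523105133650636
```

View pics/c2.png

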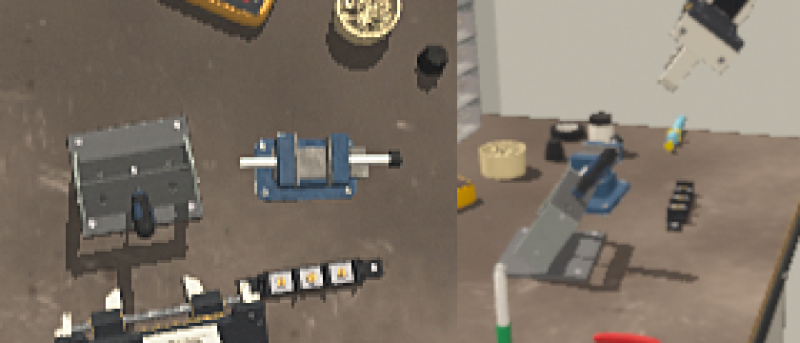

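The gripper is lined up behind the handle; the strip is now visible in the side view (crop 680,205). I'll move near the butt while checking the numbers.

Run:
```python
from h import *
print("screw side",proj("side",screw),"tcp top",proj("top",observe()["position"]))
for q in("screwdriver","terminal_strip"):
  for c in("side","top"):
    for r in silhouettes(q,c)[:1]:print(q,c,r["p"],r["pixel"])
p=mouth+.1*ax(37);print(p,rel(p,Rt(37)))
```

```text
screw side [287.4831 206.1667] tcp top [252.7111 221.2131]
screwdriver side 0.73 [250.4, 196.6]
screwdriver top 0.69 [247.1, 180.9]
terminal_strip side 0.73 [285.7, 213.7]
terminal_strip top 0.76 [309.3, 219.1]
[0.4918 0.0688 0.1699] (array([-0.0002, -0.0039,  0.0995]), array([ 0.0018, -0.0004,  0.0062]))
```

Request:
jog_arm(
  motion=[
    [[0,-0.004,0.05,0,0,0.006,-0.3],[0,-0.004,0.1,0,0,0.006,-0.3],[0,-0.004,0.1,0,0,0.006,-0.3],[0,-0.004,0.1,0,0,0.006,-0.3],[0,-0.004,0.1,0,0,0.006,-0.3]],
  ],
)

```text
clock: 3.0
position: [0.4949, 0.0647, 0.2057]
ee_rot: [-0.178, 2.432, 0.037]
force: [0.7, 0.0, 1.7]
width: 0.651
gripper_force: 0.0
```

Run:
```python
from h import *
o=observe();print(o["clock"],o["joints"],o["position"],o["width"])
p=mouth+.031*ax(37);print(p,rel(p,Rt(37)))
print("tcp",proj("top",o["position"]),proj("side",o["position"]))
a=save("top","t3");b=save("side","s3")
u=cv2.resize(a[155:221,215:281,::-1],(400,400),interpolation=3);v=cv2.resize(b[150:220,215:285,::-1],(400,400),interpolation=3)
cv2.imwrite("pics/c3.png",np.hstack([u,v]))
```

```text
3.0 [-0.888  -0.0485  0.538   2.5344  1.817   0.1762 -0.3837] [0.4949 0.0647 0.2057] 0.6505392285719906
[0.5328 0.0749 0.1148] (array([0.029 , 0.0067, 0.0945]), array([-0.0217,  0.0574,  0.0054]))
tcp [252.2243 200.6851] [259.5407 167.9769]
```

View pics/c3.png

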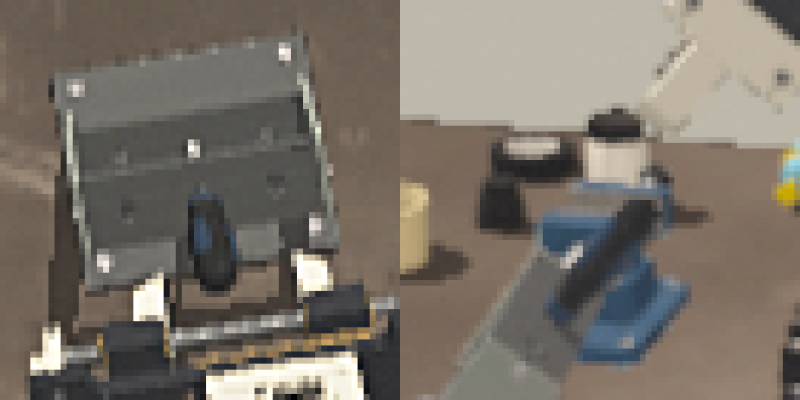

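The crop shows the tool drifted above the handle: butt at about (213,280) in the left crop, fingertips beyond it. At 37° tilt the arm nears its limits (j6≈0.18, j4≈2.53). I'll tilt the gripper only 15° and let the handle lie obliquely between the pads.

Run:
```python
from h import *
p=mouth+.09*ax(37)+[0,0,.09];print(p,rel(p,Rt(15)))
```

```text
[0.4977 0.0697 0.2519] (array([-0.0329,  0.0053, -0.033 ]), array([-0.0254,  0.4409,  0.0002]))
```

Request:
jog_arm(
  motion=[
    [[-0.033,0.005,-0.033,-0.025,0.1,0,-0.3],[-0.033,0.005,-0.033,-0.025,0.2,0,-0.3],[-0.033,0.005,-0.033,-0.025,0.3,0,-0.3],[-0.033,0.005,-0.033,-0.025,0.44,0,-0.3],[-0.033,0.005,-0.033,-0.025,0.44,0,-0.3],[-0.033,0.005,-0.033,-0.025,0.44,0,-0.3],[-0.033,0.005,-0.033,-0.025,0.44,0,-0.3],[-0.033,0.005,-0.033,-0.025,0.44,0,-0.3]],
  ],
)

```text
clock: 3.77
position: [0.4976, 0.0654, 0.2514]
ee_rot: [-0.158, 2.696, -0.036]
force: [0.2, -2.1, -0.1]
width: 0.644
gripper_force: 0.0
```

Run:
```python
from h import *
o=observe();print(o["clock"],o["joints"],o["position"],o["width"])
# grasp point 36mm below butt(88): at .052*axis; TCP 19mm further along tool z (15deg)
g=mouth+.052*ax(37);p=g-.0188*ax(15)
print(p,rel(p,Rt(15)));print(rel(p+.08*ax(15),Rt(15)))
```

```text
3.7667 [-0.933  -0.0683  0.5709  2.2291  0.346   0.5789  1.0793] [0.4976 0.0654 0.2514] 0.6440599708579242
[0.5252 0.0738 0.1134] (array([0.0329, 0.0124, 0.1366]), array([-0.0619,  0.1762, -0.0222]))
(array([0.0188, 0.0076, 0.058 ]), array([-0.0619,  0.1762, -0.0222]))
```

Request:
jog_arm(
  motion=[
    [[0.01,0.007,0.02,-0.06,0.1,-0.02,-0.3],[0.019,0.008,0.04,-0.06,0.176,-0.022,-0.3],[0.019,0.008,0.058,-0.062,0.176,-0.022,-0.3],[0.019,0.008,0.058,-0.062,0.176,-0.022,-0.3],[0.019,0.008,0.058,-0.062,0.176,-0.022,-0.3]],
  ],
)

```text
clock: 4.18
position: [0.5068, 0.0681, 0.1891]
ee_rot: [-0.205, 2.87, 0.018]
force: [-1.1, -0.2, 0.7]
width: 0.652
gripper_force: 0.0
```

Run:
```python
from h import *
o=observe();print(o["clock"],o["joints"],o["position"],o["width"])
g=mouth+.052*ax(37);p=g-.0188*ax(15)
print(p,rel(p,Rt(15)))
```

```text
4.1833 [-0.8655  0.1561  0.6909  2.1616 -0.1411  0.5989  1.626 ] [0.5068 0.0681 0.1891] 0.6519600317610066
[0.5252 0.0738 0.1134] (array([0.0015, 0.0035, 0.0781]), array([-0.0079,  0.0028, -0.0042]))
```

Request:
jog_arm(
  motion=[
    [[0.001,0.003,0.02,-0.007,0.003,-0.004,-0.3],[0.001,0.003,0.04,-0.007,0.003,-0.004,-0.3],[0.001,0.003,0.06,-0.007,0.003,-0.004,-0.3],[0.001,0.003,0.078,-0.007,0.003,-0.004,-0.3],[0.001,0.003,0.078,-0.007,0.003,-0.004,-0.3],[0.001,0.003,0.078,-0.007,0.003,-0.004,-0.3]],
  ],
)

```text
clock: 4.68
position: [0.5257, 0.0729, 0.1158]
ee_rot: [-0.212, 2.87, 0.028]
force: [-0.0, 0.1, -0.1]
width: 0.65
gripper_force: 0.0
```

Run:
```python
from h import *
o=observe();print(o["clock"],o["joints"],o["position"],o["width"],o["force"])
g=mouth+.052*ax(37);p=g-.0188*ax(15)
print(p,rel(p,Rt(15)))
a=save("top","t4");b=save("side","s4")
u=cv2.resize(a[155:221,215:281,::-1],(400,400),interpolation=3);v=cv2.resize(b[150:230,205:285,::-1],(400,400),interpolation=3)
cv2.imwrite("pics/c4.png",np.hstack([u,v]))
```

```text
4.6833 [-0.7005  0.3178  0.5524  2.2003 -0.3756  0.4271  1.8492] [0.5257 0.0729 0.1158] 0.6502046940350523 [-0.0255  0.0773 -0.112 ]
[0.5252 0.0738 0.1134] (array([0.0011, 0.001 , 0.0022]), array([-0.0005,  0.0029, -0.0008]))
```

View pics/c4.png

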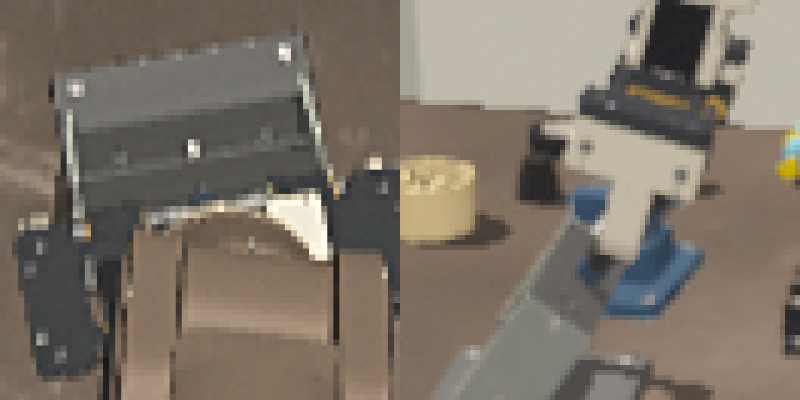

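The side crop shows the fingers straddling the handle (finger at about (630,210), lower handle end at (590,265)), with no contact force. Closing.

Request:
jog_arm(
  motion=[
    [[0,0,0,0,0,0,0.2],[0,0,0,0,0,0,0.6],[0,0,0,0,0,0,1],[0,0,0,0,0,0,1],[0,0,0,0,0,0,1],[0,0,0,0,0,0,1],[0,0,0,0,0,0,1]],
  ],
  force=40,
)

```text
clock: 5.37
position: [0.5266, 0.0729, 0.115]
ee_rot: [-0.212, 2.869, 0.026]
force: [-0.8, 1.4, 2.4]
width: 0.253
gripper_force: 40.0
```

Run:
```python
from h import *
o=observe();print(o["clock"],o["width"]*92,o["force"],o["gripper_force"],o["ft_torque"])
print(rel(o["position"]+.11*ax(36),Rt(15)))
```

```text
5.3667 23.26510611545664 [-0.8231  1.3627  2.3882] 40.00028161390219 [0.3237 0.3829 0.06  ]
(array([ 0.0391, -0.0002, -0.1028]), array([-0.0016,  0.003 ,  0.    ]))
```

Request:
jog_arm(
  motion=[
    [[0.004,0,-0.01,0,0,0,1],[0.008,0,-0.021,0,0,0,1],[0.012,0,-0.031,0,0,0,1],[0.016,0,-0.041,0,0,0,1],[0.02,0,-0.051,0,0,0,1],[0.023,0,-0.062,0,0,0,1],[0.027,0,-0.072,0,0,0,1],[0.031,0,-0.082,0,0,0,1],[0.035,0,-0.093,0,0,0,1],[0.039,0,-0.103,0,0,0,1]],
  ],
)

```text
clock: 6.2
position: [0.4621, 0.0628, 0.2043]
ee_rot: [-0.211, 2.87, 0.025]
force: [-0.1, 0.3, 0.0]
width: 0.25
gripper_force: 40.0
```

Run:
```python
from h import *
o=observe();print(o["clock"],o["joints"],o["position"],o["width"]*92,o["force"],o["gripper_force"],o["ft_torque"])
g=mouth+.052*ax(37);p=g-.0188*ax(15)
print(rel(p+[0.001,-0.001,.0015]+.13*ax(36),Rt(15)))
a=save("top","t5");b=save("side","s5")
u=cv2.resize(a[150:230,210:290,::-1],(400,400),interpolation=3);v=cv2.resize(b[130:230,200:300,::-1],(400,400),interpolation=3)
cv2.imwrite("pics/c5.png",np.hstack([u,v]))
```

```text
6.2 [-0.9752  0.0238  0.7344  2.2303  0.0193  0.6312  1.4606] [0.4621 0.0628 0.2043] 23.00472963460556 [-0.1311  0.269   0.0294] 39.99925539785181 [-0.0262  0.3663 -0.0261]
(array([ 0.007 ,  0.0004, -0.0182]), array([-0.0025,  0.0022, -0.0007]))
```

View pics/c5.png

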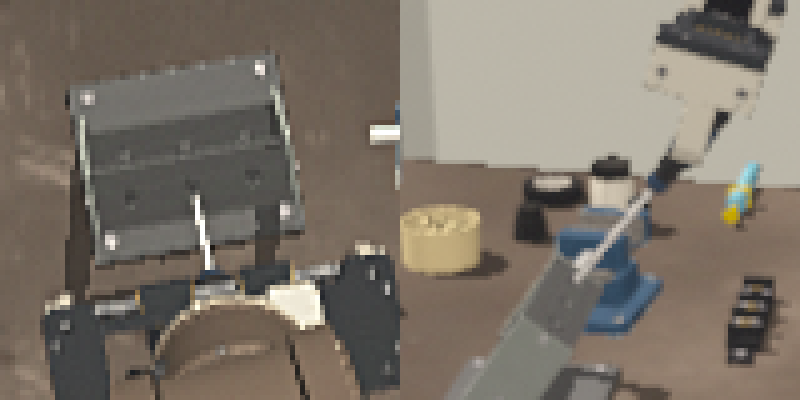

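The shaft is drawn out and still gripped: in the side crop the tip is at about (580,268), just clear of the mouth, and the collar is at (658,182). I'll continue along the axis, then go up.

Request:
jog_arm(
  motion=[
    [[0.004,0,-0.01,0,0,0,1],[0.007,0,-0.02,0,0,0,1],[0.011,0,-0.03,0,0,0,1],[0.011,0,-0.03,0,0,0,1],[0.004,0,-0.05,0,0,0,1],[-0.001,0,-0.07,0,0,0,1],[-0.005,0,-0.09,0,0,0,1],[-0.005,0,-0.09,0,0,0,1],[-0.005,0,-0.09,0,0,0,1]],
  ],
)

```text
clock: 7.05
position: [0.4447, 0.0612, 0.2923]
ee_rot: [-0.213, 2.869, 0.027]
force: [-1.5, 0.5, -1.1]
width: 0.249
gripper_force: 40.0
```

Run:
```python
from h import *
o=observe();print(o["clock"],o["joints"],o["position"],o["width"]*92)
P=o["position"];Rm=R.from_rotvec(o["ee_rot"]).as_matrix();g=P-.0188*Rm[:,2]
for l in(33,37,41):
  t=g-.143*ax(l);print(l,t,proj("side",t),proj("top",t))
a=save("top","t6");b=save("side","s6")
for c in("side","top"):
  for r in silhouettes("screwdriver",c)[:2]:
    ys,xs=np.nonzero(r["mask"]);i=ys.argmax();j=ys.argmin();print(c,r["p"],r["pixel"],len(xs),(xs[i],ys[i]),(xs[j],ys[j]))
u=cv2.resize(a[150:230,210:290,::-1],(400,400),interpolation=3);v=cv2.resize(b[110:210,210:310,::-1],(400,400),interpolation=3)
cv2.imwrite("pics/c6.png",np.hstack([u,v]))
```

```text
7.05 [-0.9997 -0.1581  0.6361  2.1128  0.1901  0.9034  1.2626] [0.4447 0.0612 0.2923] 22.92887310516191
33 [0.5169 0.072  0.1905] [251.6623 173.179 ] [249.6529 193.9823]
37 [0.525  0.0732 0.1963] [248.8331 171.2155] [249.1575 191.0324]
41 [0.5326 0.0743 0.2026] [246.1377 169.0697] [248.6795 188.1728]
side 0.52 [271.2, 143.0] 76 (np.int64(260), np.int64(159)) (np.int64(286), np.int64(126))
top 0.64 [367.8, 161.5] 203 (np.int64(367), np.int64(165)) (np.int64(372), np.int64(150))
```

View pics/c6.png

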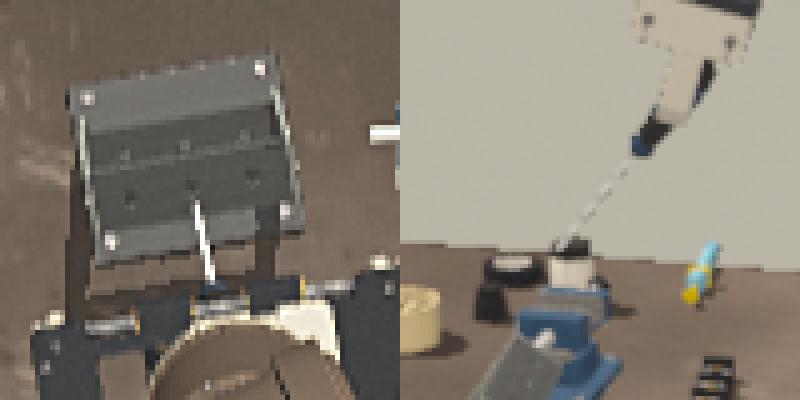

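The tip is at side px (250.4,171.6) and top px (248.6,189.6), agreeing with a 37° lean. Next I'll compute the upright pose over the screw.

Run:
```python
from h import *
o=observe();P=o["position"];Rm=R.from_rotvec(o["ee_rot"]).as_matrix();g=P-.0188*Rm[:,2]
print("tri",tri((250.4,171.6),(248.6,189.6)))
t=tri((250.4,171.6),(248.6,189.6))[0];a=(g-t);print(np.linalg.norm(a),a/np.linalg.norm(a),ax(37))
# model: tip in tool frame
tt=Rm.T@(g-.143*ax(37.)-P);print(tt)
Rn=R.from_rotvec(np.cross(ax(37.),Z)/np.linalg.norm(np.cross(ax(37.),Z))*np.radians(37)).as_matrix()@Rm
for h in(.16,.030):
  p=screw+[0,0,h]-Rn@tt;print(h,p,rel(p,Rn))
```

```text
tri (array([0.5249, 0.0735, 0.1958]), np.float64(0.009179623054682798))
0.14306806543941236 [-0.6026 -0.0955  0.7923] [-0.5952 -0.0887  0.7986]
[-0.0535  0.0004  0.1138]
0.16 [ 0.4503 -0.1235  0.3036] (array([ 0.0165, -0.183 , -0.017 ]), array([ 0.0001,  0.6458, -0.0018]))
0.03 [ 0.4503 -0.1235  0.1736] (array([ 0.0502, -0.1826,  0.1086]), array([ 0.0001,  0.6458, -0.0018]))
```

Request:
jog_arm(
  motion=[
    [[0.003,-0.02,-0.017,0,0.1,0,1],[0.006,-0.04,-0.017,0,0.2,0,1],[0.01,-0.07,-0.017,0,0.3,0,1],[0.013,-0.1,-0.017,0,0.4,0,1],[0.016,-0.13,-0.017,0,0.5,-0.001,1],[0.016,-0.16,-0.017,0,0.6,-0.002,1],[0.016,-0.183,-0.017,0,0.646,-0.002,1],[0.016,-0.183,-0.017,0,0.646,-0.002,1],[0.016,-0.183,-0.017,0,0.646,-0.002,1],[0.016,-0.183,-0.017,0,0.646,-0.002,1]],
  ],
)

```text
clock: 8.08
position: [0.4511, -0.123, 0.3041]
ee_rot: [0.204, -2.753, 0.042]
force: [0.6, -0.4, -0.4]
width: 0.247
gripper_force: 40.0
```

```bash
cat >> h.py <<'E'
tt=np.array([-.0535,.0004,.1138])
def final(h):
    c=np.radians(-22);z=np.array([X*np.sin(c)-Z*np.cos(c)])[0]
    Rn=np.stack([np.cross(Y,z),Y,z],1);p=screw+[0,0,h]-Rn@tt;return rel(p,Rn)
E
python3 - <<'E'
from h import *
o=observe();print(o["clock"],o["joints"],o["position"],o["width"]*92,o["gripper_force"])
print(final(.16),final(.03))
Rm=R.from_rotvec(o["ee_rot"]).as_matrix();t=o["position"]+Rm@tt;print("tip",t,proj("side",t),proj("top",t))
a=save("top","t7");b=save("side","s7")
u=cv2.resize(a[170:250,270:350,::-1],(400,400),interpolation=3);v=cv2.resize(b[110:235,225:350,::-1],(400,400),interpolation=3)
cv2.imwrite("pics/c7.png",np.hstack([u,v]))
E
```

```text
8.0833 [-0.554   0.463   0.9594  1.6227 -0.1724  1.5773  2.1626] [ 0.4511 -0.123   0.3041] 22.73176401479833 39.99977370680426
(array([ 0.0006, -0.0007,  0.0008]), array([-0.0017,  0.0019, -0.    ])) (array([-0.0479, -0.0005,  0.1214]), array([-0.0017,  0.0019, -0.    ]))
tip [ 0.4582 -0.1217  0.1785] [287.34   160.5493] [315.159  212.4596]
```

View pics/c7.png

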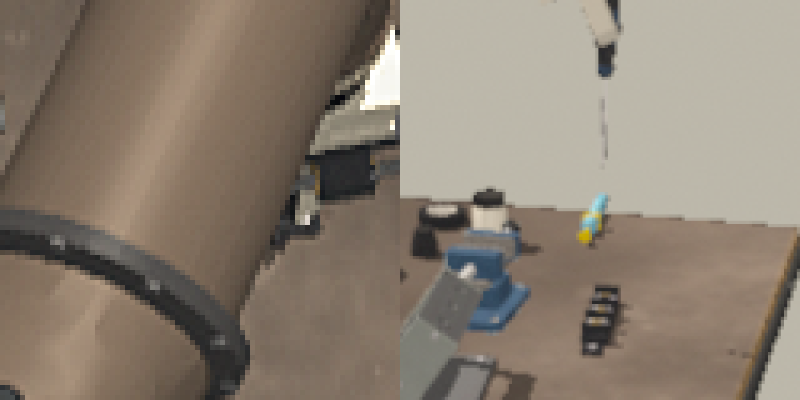

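The driver hangs upright above the strip; its tip in the side view is at about (288.4,162.1), against a predicted (287.3,160.5). Descending 128 mm straight.

Request:
jog_arm(
  motion=[
    [[-0.008,0,0.02,0,0,0,1],[-0.016,0,0.04,0,0,0,1],[-0.024,0,0.06,0,0,0,1],[-0.032,0,0.08,0,0,0,1],[-0.038,0,0.097,0,0,0,1],[-0.043,0,0.108,0,0,0,1],[-0.046,0,0.116,0,0,0,1],[-0.047,-0.001,0.12,0,0,0,1],[-0.047,-0.001,0.12,0,0,0,1],[-0.047,-0.001,0.12,0,0,0,1]],
  ],
)

```text
clock: 9.02
position: [0.4507, -0.1247, 0.1766]
ee_rot: [0.205, -2.754, 0.042]
force: [-0.9, 0.4, 0.4]
width: 0.255
gripper_force: 40.0
```

Run:
```python
from h import *
o=observe();print(o["clock"],o["joints"],o["position"],o["width"]*92,o["gripper_force"],abs(o["dq"]).max(),o["force"])
Rm=R.from_rotvec(o["ee_rot"]).as_matrix();t=o["position"]+Rm@tt;print("tip",t,proj("side",t),"screw",proj("side",screw))
b=save("side","s8")
cv2.imwrite("pics/c8.png",cv2.resize(b[140:240,240:340,::-1],(600,600),interpolation=3))
```

```text
9.0167 [-0.4992  0.5884  0.8911  1.7889 -0.2652  1.3166  2.2113] [ 0.4507 -0.1247  0.1766] 23.427808415144018 39.99959257693263 0.009066996627142275 [-0.9229  0.4277  0.3785]
tip [ 0.458  -0.1235  0.0511] [287.3828 196.9144] screw [287.4831 206.1667]
```

View pics/c8.png

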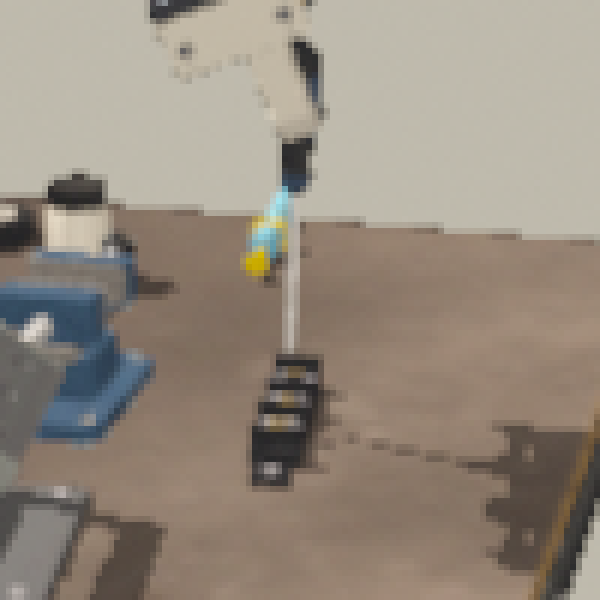

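The tip is at (290,352), straight above the middle screw at (290,397). That is about 27 mm of height, with the shaft upright and the arm at rest.

```bash
python3 -c "
from cell import *
print(sign_off())"
```

```text
the job is handed in; nothing more can be done
None
```

I drew the screwdriver from its stand and handed the job in with it gripped upright and still, its tip about 27 mm above the middle screw; I saw no contact with the strip, jar, pen or reel, and the hand-in returned no verdict.

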